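# Put the swing-frame vase on display without letting it swing

### The arm

A 6-joint arm with a two-finger parallel gripper is mounted at the origin on the work surface. World frame = base frame: x ahead of the robot, y to its left, z up, the work surface at z = 0. Lengths are in mm, angles in rad, forces in N, time in s.
With the tool pointing down it reaches from about 300 to 875 mm from the base axis. Payload 4.2 kg.
Tool frame: the origin (TCP) lies midway between the tips of the shut fingers; the grasp point (between the pads) lies 19 mm behind it; z points along the fingers, y is the line along which they close (so a half turn about z gives the same grasp; the last joint's range is limited). The gripper opens to 85 mm and grips with 20 to 120 N. Pads are 22 mm wide; open, the fingers measure 114 mm over their backs; the gripper's body (76 mm by 85 mm) begins 54 mm behind the grasp point. The pads swing forward as they close: fully open they stand 13 mm farther back than shut.
Start: joints at [-1.156, 0.32, 1.565, -0, 1.257, -0.02], TCP at [242.211, -521.512, 231.338] pointing down, gripper open.
Joint ranges: [-3.11, 3.11], [-0.84, 2.01], [0.21, 2.61], [-1.34, 4.49], [0.05, 2.63], [-2.56, 2.56]. Speed limits (rad/s): [2.57, 2.57, 3.14, 3.14, 3.14, 3.14].

### API

Orientations are given as a unit quaternion [w, x, y, z].
In Python, from workcell import env gives the robot as it stands. The module is installed in compiled form; this text tells all that it offers.
- The arm moves only by the tool servo_tool, never from a script. Its arguments are lists of equal length, an entry for each row: "dr": the turn, a rotation vector about the tool's x, y, z as a fraction of full scale, a list of three; "linear": the shift along the tool's x, y, z as a fraction of full scale, a list of three; "hand": the closure, from -1 (fully open) to 1 (shut). A call has 1 to 20 rows; each row shifts and turns the commanded pose from where the row before left it, along the tool's axes as they then stand; what a row does not reach is not made up. Full scale, the value 1, is 50 mm for a shift and 360 degrees for a turn. A row lasts 1/10 s, in which the tool goes at most 50 mm and 8.59 degrees, less where a joint would pass 70% of its speed; a pose out of reach is approached as far as the arm can. A call with a number of a shift or a turn outside -1 to 1 is refused whole. A call with a gripper value outside its range is refused whole. The fingers move at their own pace and stop on an object; the grip force is fixed at half the most. Time passes only in rows, so rows that do not move let the fingers close. It gives the time, the measured TCP pose, the force, the opening and the grip force at its end, in the units of the state.
- env.state(): the state, without advancing time (a new reading comes with each control period).
- env.grab_frame(name): name is "side" or "top"; returns a dict with "image" (480x640x3 uint8, blue, green, red), "fx", "fy", "cx", "cy" (pixels), "R" (3x3) and "t" (3): a world point X has camera coordinates R X + t. Camera axes: x right, y down, z forward; pixel columns grow to the right and rows downward; lengths in mm; the calibration is good to about 2 mm. A picture is of the moment at which its call begins. There is no depth.
- env.close_job(): hands the job in; it is judged then, once.
The state is a dict: "time_s": time; "joint_pos": joint angles; "qvel": joint speeds; "joint_efforts": joint torques, N m; "position": TCP position; "ee_rot": TCP orientation; "ft_force": force on the tool from outside, world axes, zero at the start; "torque": the same for the moment, N m; "gripper_width": finger opening in mm; "grasp_force": force on a finger pad.
Only numpy, scipy, OpenCV 4.12 (cv2) and the standard library are available. Lean on these libraries where they do the work, as an engineer would, in place of code of your own. Each camera call takes 0.05 s, during which the arm holds its last target. There are 200 camera calls.

### The job

Lift the wooden stand with the hanging vase out of its packing cradle by the dark grip on top (the vase starts to swing as it leaves the cork), carry it over the square display block, bring the vase to rest there and let it hang still for about two seconds above the middle of the block. Then lower it gently, centred and square on the block, let go and move away: the stand must be upright and the vase hanging still. Nothing may touch the vase once it is out of the cradle (not even the gripper, at any time), it must not tip far over, and the other goods stay where they are.

Things in the scene. Friction and masses are not known exactly. Their poses are not given: they have to be found in the camera images.
- stand: Loose wooden stand, 0.35 kg: two skids along its y (160 mm long, outer width 142 mm along x, 12 mm high) joined by cross bars, two uprights at x = +-65 mm, a top bar along x with a grip in its middle; 265 mm tall. A vase hangs in it on two pins 130 mm above the origin and swings along the stand's y. Origin: centre of the underside of the skids; z up.
- stand_grip (a point): Centre of the dark wooden grip on the top bar, 250 mm above the stand's origin: 60 mm along the stand's x, 24 mm along its y, 30 mm high. Pinch it from above across its 24 mm (fingers closing along the stand's y). Same axes as the stand.
- vase (a joint): Swing angle of the vase about the stand's x axis, rad: 0 hanging upright, positive when its foot is towards the stand's +y; stops at +-1.0. At the start it leans at about +0.5 on the cork in the cradle. Free swing period 1.36 s whatever the mass, taking over a minute to die out; if the stand accelerates at a (m/s2) along its +y: angle'' = -21.5 * angle - 2.2 * a.
- vase_lip (a point): Centre of the mouth of the vase, 75 mm above the pins when it hangs upright. The white ceramic vase is 160 mm tall (foot 85 mm below the pins), 80 mm across the belly, about 0.4 kg (0.28 to 0.56), mass centre 6 mm below the pins.
- cradle: Fixed plywood tray, 168 x 186 x 36 mm, 8 mm walls; the stand starts in it (same axes, floor 10 mm above the table, 4 mm of play). A cork block on its floor, top 62 mm above the table, pushes the foot of the vase aside: the vase comes free when the stand is lifted about 15 mm, the skids clear the rim after 26 mm. Origin: centre of the underside.
- block: Fixed square display block of light wood, 240 x 240 x 40 mm: the target. Origin: centre of the underside.
- block_top (a point): Centre of the block's top face, 40 mm above the table; its x and y axes run along the block's edges.
- bowl: Loose blue ceramic bowl, 84 mm wide, 40 mm high, between cradle and block; leave alone. Origin: centre of underside.
- whale: Loose white ceramic whale, about 90 mm long, 45 mm high, between cradle and block; leave alone. Origin: centre of underside.
- mug: Loose terracotta mug, 80 mm wide, 90 mm high, at the back; leave alone. Origin: centre of underside.
- beaker: Loose white cup, 72 mm wide, 80 mm high, at the back; leave alone. Origin: centre of underside.
- jar: Loose amber glass jar, 70 mm wide, 100 mm high, at the left; leave alone. Origin: centre of underside.
- dish: Loose white plate, 140 mm wide, 18 mm high, at the left; leave alone. Origin: centre of underside.
- tin: Loose tin, 76 mm wide, 80 mm high, at the right; leave alone. Origin: centre of underside.

How it is judged (in metres and radians):
On the way, in this order (a step that is already met when the one before it is completed fails the run):
1. the stand is lifted out of the cradle (z of stand in the frame of cradle above 0.045 m), for 0.1 s.
2. over the middle of the block (within 30 mm), at least 15 mm above it, the vase hangs still (within 0.1 rad) for 2 s (horizontal distance between stand and block_top below 0.03 m and z of stand in the frame of block_top above 0.012 m and value of joint vase between -0.1 and 0.1 rad), for 2 s.
At the end, for the whole second after the job is handed in: The stand is released and stands upright on the block, within 25 mm of its centre and square with it within 0.2 rad, and the vase hangs within 0.1 rad of upright through the last second (horizontal distance between stand and block_top below 0.025 m and z of stand in the frame of block_top between -0.005 and 0.005 m and angle between stand's own z axis and vertical below 0.06 rad and angle between the y axis of stand and the y axis of block, either way round below 0.2 rad and linear speed of stand below 0.02 m/s and value of joint vase between -0.1 and 0.1 rad); the robot touches nothing.
It fails at once if the robot touches the vase, or anything touches it once it is out of the cradle (contact force between any of the fingers, the arm and vase above 0.5 N or (z of stand in the frame of cradle above 0.045 m and contact force between vase and anything else above 0.5 N)).
It fails at once if the vase tips past 0.75 rad (value of joint vase above 0.75 rad or value of joint vase below -0.75 rad).
It fails at once if the stand is slammed on the block (over 30 N) (contact force between stand and block above 30 N).
It fails at once if the stand is tipped over (angle between stand's own z axis and vertical above 0.4 rad).
It fails at once if other goods are disturbed (more than 20 mm) (distance of any of bowl, whale, mug, beaker, jar, dish, tin from where it was at the start of the episode above 0.02 m).
It also fails if it takes over 48 s, if anything falls off the work surface, if the arm or the gripper's body presses on something with over 40 N, if the wrist force passes 120 N, or if a joint passes its speed limit or range.

## Working session

There is one attempt and no reset: what is moved stays moved. The work goes in short steps, Python scripts to look and compute and a tool call to move; the robot and the scene stay as the last step left them, time stands still between calls to the robot, and variables do not carry over. Pictures are saved under pics/ and viewed, at most 10 in all, crops included, and the job is handed in when it is done.

Besides the shell and the picture viewer there is one more tool, called after "Emit:" as name(argument=value, ...) on one line, values as JSON. servo_tool: Moves the arm, as the interface text tells. Its arguments: {"type":"object","properties":{"dr":{"type":"array","items":{"type":"array","items":{"type":"number"}}},"linear":{"type":"array","items":{"type":"array","items":{"type":"number"}}},"hand":{"type":"array","items":{"type":"number"}}},"required":["dr","linear","hand"]}

```bash
mkdir -p pics; python3 - <<'E'
from workcell import env
import cv2
for n in("top","side"):
    f=env.grab_frame(n); cv2.imwrite(f"pics/{n}0.png",f["image"])
    print(n,f["fx"],f["fy"],f["cx"],f["cy"],f["R"],f["t"])
s=env.state();print(s["time_s"],s["position"],s["ee_rot"],s["gripper_width"],s["ft_force"])
E
```

```text
top 468.1005879264303 468.1005879264303 319.3320636626483 246.2883050427785 [[-1.53854076e-02 -9.99881591e-01  3.04533376e-04]
 [-9.94384980e-01  1.52689368e-02 -1.04715666e-01]
 [ 1.04698616e-01 -1.91391661e-03 -9.94502155e-01]] [  17.49392839  607.83981775 1451.61733836]
side 599.9644224822434 599.9644224822434 317.7918039229349 231.8345434731998 [[ 0.87227547 -0.48888598 -0.01122521]
 [-0.3730567  -0.65041962 -0.66165173]
 [ 0.31617115  0.58133022 -0.74972727]] [-521.96432461  350.70134467 1588.72373237]
0.1 [ 242.04100079 -521.11644067  230.55271813] [-7.80463852e-04  9.76458513e-01  2.15703828e-01 -1.48960313e-04] 85.41398053956362 [ 0.19309329 -0.05361342  0.20982271]
```

View pics/top0.png

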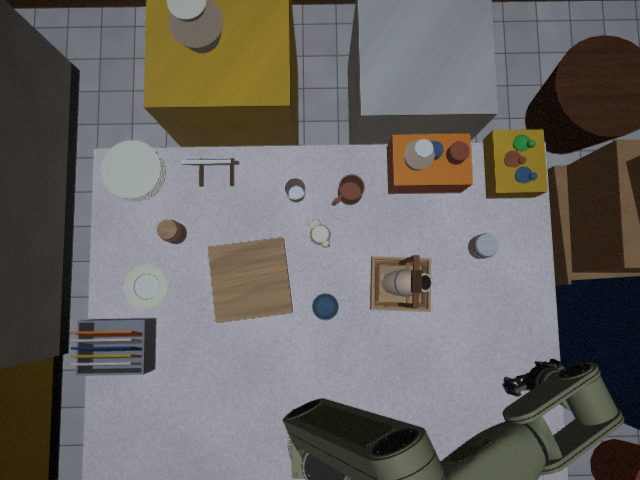

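View pics/side0.png

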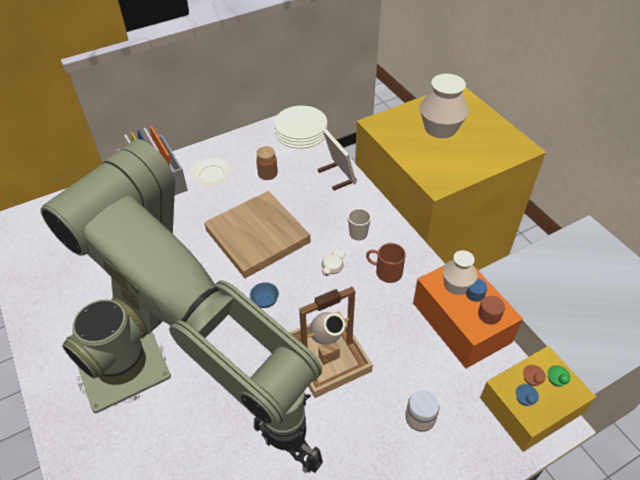

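Top view: cradle spans about (371–432, 257–311), the grip is near (417,275), and the vase foot points left (world +y). The block corners are about (208,247), (284,238), (292,313) and (215,321). I'll zoom in for exact pixels.

```bash
python3 - <<'E'
import cv2,numpy as np
t=cv2.imread("pics/top0.png");s=cv2.imread("pics/side0.png")
a=cv2.resize(t[245:320,360:445],None,fx=6,fy=6,interpolation=cv2.INTER_CUBIC)
b=cv2.resize(s[280:400,285:385],None,fx=4.5,fy=4.5,interpolation=cv2.INTER_CUBIC)[:450]
c=np.zeros((540,800,3),np.uint8)
b=cv2.resize(s[280:400,285:333+4],None,fx=4.5,fy=4.5,interpolation=cv2.INTER_CUBIC)
c[:450,:510]=a;c[:540,530:530+b.shape[1]]=b
cv2.imwrite("pics/z.png",c)
E
```

```text
(no output)
```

View pics/z.png

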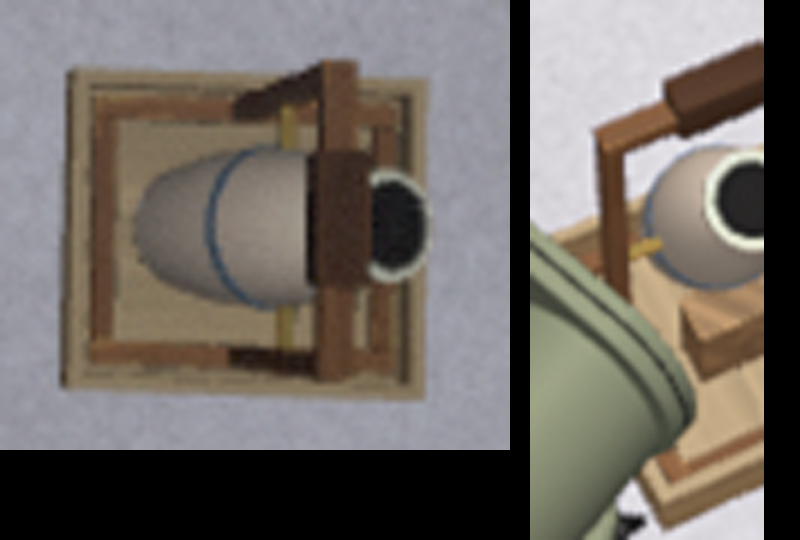

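Zoomed: cradle rim corners at crop (70,68), (428,78), (425,398), (62,387), with the grip's top face centred near (344,219). Next I'll zoom on the block and compute.

```bash
cat > h.py <<'E'
import numpy as np
T=(468.1005879264303,319.3320636626483,246.2883050427785,np.array([[-1.53854076e-02,-9.99881591e-01,3.04533376e-04],[-9.94384980e-01,1.52689368e-02,-1.04715666e-01],[1.04698616e-01,-1.91391661e-03,-9.94502155e-01]]),np.array([17.49392839,607.83981775,1451.61733836]))
S=(599.9644224822434,317.7918039229349,231.8345434731998,np.array([[0.87227547,-0.48888598,-0.01122521],[-0.3730567,-0.65041962,-0.66165173],[0.31617115,0.58133022,-0.74972727]]),np.array([-521.96432461,350.70134467,1588.72373237]))
def back(u,v,z,C=T):
    f,cx,cy,R,t=C; d=R.T@np.array([(u-cx)/f,(v-cy)/f,1]); c=-R.T@t
    return (c+d*(z-c[2])/d[2])[:2]
def proj(X,C=T):
    f,cx,cy,R,t=C; p=R@np.array(X,float)+t; return np.array([cx+f*p[0]/p[2],cy+f*p[1]/p[2]])
E
python3 - <<'E'
import cv2,numpy as np
from h import *
px=lambda u,v:((u+.5)/6-.5+360,(v+.5)/6-.5+245)
c=np.array([back(*px(*p),36) for p in[(70,68),(428,78),(425,398),(62,387)]])
print(c.round(1),c.mean(0),"edges",[np.linalg.norm(c[i]-c[i-1]).round(1) for i in range(4)])
print("yaw of y", np.degrees([np.arctan2(-(d)[0],d[1]) for d in (c[0]-c[1],c[3]-c[2])]), np.degrees([np.arctan2(d[1],d[0]) for d in(c[0]-c[3],c[1]-c[2])]))
print("grip",back(*px(344,219),265))
t=cv2.imread("pics/top0.png")
cv2.imwrite("pics/b.png",cv2.resize(t[232:328,202:298],None,fx=6,fy=6,interpolation=cv2.INTER_CUBIC))
E
```

```text
[[ 574.6 -155.1]
 [ 566.4 -343. ]
 [ 399.9 -334.8]
 [ 408.4 -146.4]] [ 487.31251177 -244.83385664] edges [np.float64(166.4), np.float64(188.1), np.float64(166.7), np.float64(188.5)]
yaw of y [-2.48593795 -2.6035781 ] [-2.97821211 -2.84668506]
grip [ 486.89509172 -248.34914977]
```

View pics/b.png

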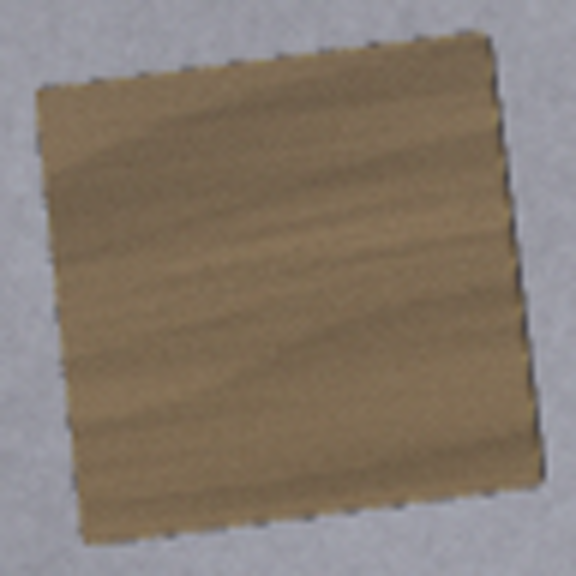

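Block corners in the crop are about (38,90), (488,34), (541,487) and (84,543). I'll compute the block pose and the approach.

```bash
python3 - <<'E'
from h import *
px=lambda u,v:((u+.5)/6-.5+202,(v+.5)/6-.5+232)
c=np.array([back(*px(*p),40) for p in[(38,90),(489,34),(540,487),(84,543)]])
print(c.round(1),c.mean(0),"edges",[np.linalg.norm(c[i]-c[i-1]).round(1) for i in range(4)])
print("yaw", np.degrees([np.arctan2(-(d)[0],d[1]) for d in (c[0]-c[1],c[3]-c[2])]), np.degrees([np.arctan2(d[1],d[0]) for d in(c[0]-c[3],c[1]-c[2])]))
x=lambda u,v:((u+.5)/6-.5+360,(v+.5)/6-.5+245)
print("grip275",back(*x(344,219),275), "bowl",back(324,306,20),"whale",back(319,233,20),"tin",back(485,245,60))
# tool deltas: tool x at 24.9 deg, y at -65.1
a=np.radians(24.9); d=np.array([487.,-246])-[242,-521.1]
print("tool dx,dy", d@[np.cos(a),np.sin(a)], d@[np.sin(a),-np.cos(a)])
E
```

```text
[[611.6 359.3]
 [637.6 122.2]
 [401.   97.5]
 [376.  333.3]] [506.56521878 228.05683128] edges [np.float64(237.1), np.float64(238.5), np.float64(237.9), np.float64(237.1)]
yaw [6.25910828 6.06005078] [6.2947382  5.95234383]
grip275 [ 486.61994089 -246.26155374] bowl [419.8054539   -3.67496617] whale [652.11863453   8.53198692] tin [ 601.1973279  -507.04933389]
tool dx,dy 338.05273575880574 -146.37403405654675
```

Emit:
servo_tool(dr=[[0,0,0.0192],[0,0,0.0192],[0,0,0.0192],[0,0,0.0192],[0,0,0],[0,0,0],[0,0,0],[0,0,0],[0,0,0],[0,0,0],[0,0,0],[0,0,0],[0,0,0],[0,0,0],[0,0,0],[0,0,0],[0,0,0],[0,0,0]], linear=[[0,0,-0.5],[0,0,-0.5],[0,0,-0.5],[0,0,-0.5],[0.386,-0.477,0],[0.386,-0.477,0],[0.386,-0.477,0],[0.386,-0.477,0],[0.386,-0.477,0],[0.386,-0.477,0],[0.386,-0.477,0],[0.386,-0.477,0],[0.386,-0.477,0],[0.386,-0.477,0],[0.386,-0.477,0],[0.386,-0.477,0],[0,0,0],[0,0,0]], hand=[-1,-1,-1,-1,-1,-1,-1,-1,-1,-1,-1,-1,-1,-1,-1,-1,-1,-1])

```text
time_s: 1.9
position: [487.1, -246.4, 330.8]
ee_rot: [0.0, 1.0, -0.023, -0.001]
ft_force: [-0.1, -0.1, -0.8]
gripper_width: 85.6
grasp_force: 0.0
```

```bash
python3 - <<'E'
from workcell import env
import cv2,numpy as np
f=env.grab_frame("side"); cv2.imwrite("pics/s1.png",f["image"])
g=env.grab_frame("top"); cv2.imwrite("pics/t1.png",g["image"])
c=np.zeros((540,800,3),np.uint8)
c[:540,:400]=cv2.resize(f["image"][210:390,260:393],(400,540),interpolation=cv2.INTER_CUBIC)
c[:540,400:]=cv2.resize(g["image"][200:335,355:455],(400,540),interpolation=cv2.INTER_CUBIC)
cv2.imwrite("pics/z1.png",c)
s=env.state();print(s["time_s"],s["position"],s["ee_rot"],s["gripper_width"])
E
```

```text
2.0 [ 486.61092845 -247.2012923   331.08075139] [ 1.15867954e-04  9.99707621e-01 -2.41760956e-02 -4.19737364e-04] 85.74227533023527
```

View pics/z1.png

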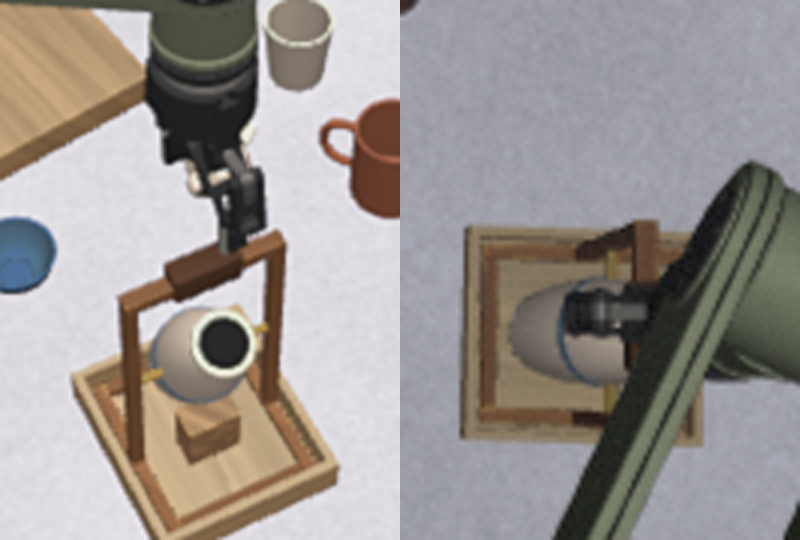

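The side view shows the fingers above the grip, and the mouth circle clearly visible at crop (222,340). The top view is partly hidden by the arm. I'll check the grip by projecting it, then measure the tilt from the mouth.

```bash
python3 - <<'E'
from h import *
u=lambda p:((p[0]-260)*400/133,(p[1]-210)*3)
a=np.radians(-2.7);X=np.array([np.cos(a),np.sin(a),0]);Y=np.array([-np.sin(a),np.cos(a),0])
o=np.array([487,-246,10.])
for dx in(-30,30):
  for dy in(-12,12): print(dx,dy,np.round(u(proj(o+dx*X+dy*Y+[0,0,265],S))))
for dx in (-65,65): print("pin",np.round(u(proj(o+dx*X+[0,0,130],S))))
for th in(0,.3,.4,.5,.6): print(th,np.round(u(proj(o+[0,0,130]-75*np.sin(th)*Y+[0,0,75*np.cos(th)],S))))
E
```

```text
-30 -12 [172. 282.]
-30 12 [158. 259.]
30 -12 [241. 252.]
30 12 [227. 230.]
pin [129. 381.]
pin [269. 320.]
0 [200. 299.]
0.3 [213. 322.]
0.4 [217. 331.]
0.5 [221. 340.]
0.6 [224. 348.]
```

Emit:
servo_tool(dr=[[0,0,0],[0,0,0],[0,0,0],[0,0,0],[0,0,0],[0,0,0],[0,0,0],[0,0,0],[0,0,0],[0,0,0],[0,0,0],[0,0,0],[0,0,0],[0,0,0],[0,0,0],[0,0,0]], linear=[[0,0,0.3],[0,0,0.3],[0,0,0.3],[0,0,0.3],[0,0,0.3],[0,0,0.2],[0,0,0.06],[0,0,0],[0,0,0],[0,0,0],[0,0,0],[0,0,0],[0,0,0],[0,0,0],[0,0,0],[0,0,0]], hand=[-1,-1,-1,-1,-1,-1,-1,-1,1,1,1,1,1,1,1,1])

```text
time_s: 3.6
position: [487.4, -247.3, 243.8]
ee_rot: [0.001, 1.0, -0.024, 0.0]
ft_force: [0.1, -3.7, 3.1]
gripper_width: 23.5
grasp_force: 60.7
```

```bash
python3 - <<'E'
from workcell import env
import cv2,numpy as np
f=env.grab_frame("side"); cv2.imwrite("pics/s2.png",f["image"])
cv2.imwrite("pics/z2.png",cv2.resize(f["image"][210:390,260:400],None,fx=3,fy=3,interpolation=cv2.INTER_CUBIC))
s=env.state();print(s["time_s"],s["position"],s["ee_rot"],s["gripper_width"],s["grasp_force"],s["ft_force"])
E
```

```text
3.65 [ 487.4156088  -247.29615422  243.78670686] [ 7.51973190e-04  9.99714673e-01 -2.38702000e-02  4.68791059e-04] 23.2078694632449 60.725916624069214 [ 0.02006776 -3.36186532  3.82920391]
```

View pics/z2.png

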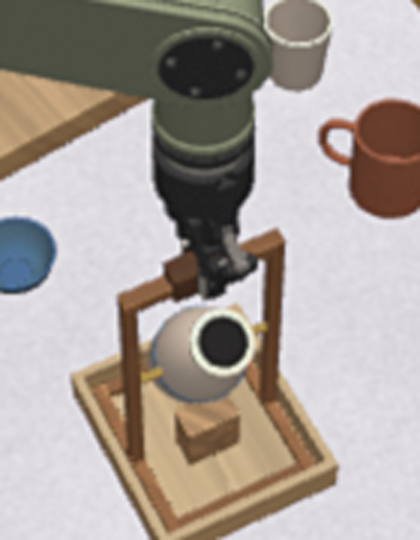

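Gripped at 23 mm with the fingers square and clear of the vase (mouth at crop (222,342)). Lifting 84 mm.

Emit:
servo_tool(dr=[[0,0,0],[0,0,0],[0,0,0],[0,0,0],[0,0,0],[0,0,0],[0,0,0],[0,0,0],[0,0,0],[0,0,0]], linear=[[0,0,-0.1],[0,0,-0.2],[0,0,-0.24],[0,0,-0.24],[0,0,-0.24],[0,0,-0.24],[0,0,-0.24],[0,0,-0.2],[0,0,-0.1],[0,0,0]], hand=[1,1,1,1,1,1,1,1,1,1])

```text
time_s: 4.65
position: [487.5, -246.9, 334.2]
ee_rot: [0.0, 1.0, -0.024, 0.001]
ft_force: [0.2, 0.2, -9.2]
gripper_width: 23.4
grasp_force: 59.5
```

```bash
python3 - <<'E'
from workcell import env
import cv2,numpy as np,pickle
L=[]
for i in range(26):
    t=env.state()["time_s"]; f=env.grab_frame("side"); L.append((t,f["image"]))
s=env.state();print(s["time_s"],s["position"],s["ee_rot"],s["gripper_width"],s["ft_force"])
pickle.dump((L,s["position"]),open("b1.pkl","wb"))
print([l[0] for l in L])
from h import *
u=proj([487,-247,214],S); print(u)
x,y=int(u[0])-50,int(u[1])-50
c=np.vstack([np.hstack([cv2.resize(L[r*5+k][1][y:y+100,x:x+80],None,fx=2,fy=2,interpolation=cv2.INTER_CUBIC) for k in range(5)]) for r in range(3)])
cv2.imwrite("pics/b1.png",c); print(x,y)
E
```

```text
5.95 [ 487.20164823 -246.66288931  333.32223727] [ 3.60945333e-05  9.99715797e-01 -2.38395208e-02  1.42289334e-05] 23.133840095441933 [ 0.70318846 -0.38458353 -9.04406802]
[4.65, 4.7, 4.75, 4.8, 4.85, 4.9, 4.95, 5.0, 5.05, 5.1, 5.15, 5.2, 5.25, 5.3, 5.35, 5.4, 5.45, 5.5, 5.55, 5.6, 5.65, 5.7, 5.75, 5.8, 5.85, 5.9]
[326.62714417 310.27027978]
276 260
```

View pics/b1.png

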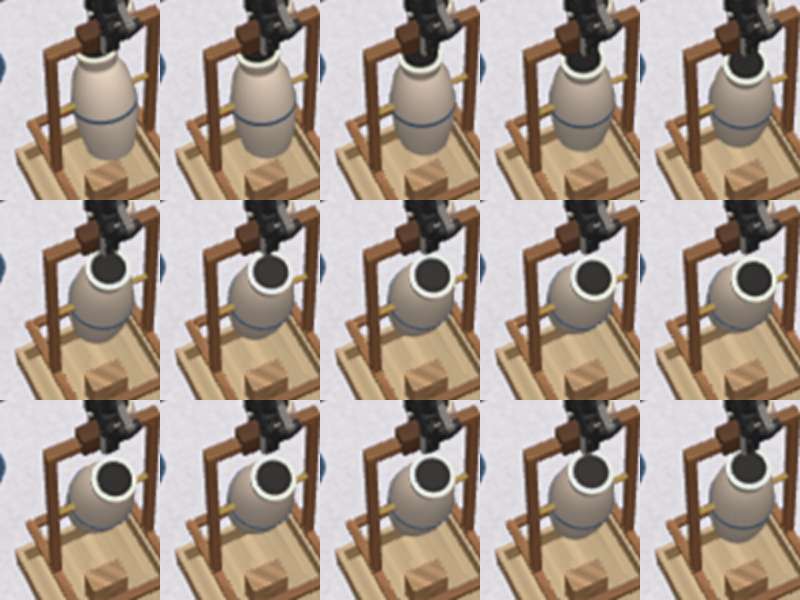

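The vase is free, swinging clear of everything. The white lip is visible in all frames: frame 0 is near the negative extreme (foot towards the camera), frames 8–10 near the positive one. Now an automatic angle estimator.

```bash
cat > est.py <<'E'
import cv2,pickle
from h import *
W=21.5**.5
PHI=np.linspace(-np.pi,0,25)       # half of the rim facing the camera (-y side)
TH=np.arange(-.8,.801,.01)
def theta(img,pos,yaw):
    """swing angle from a side picture; pos = TCP, yaw = of stand (rad)"""
    g=img.astype(np.float32); V=cv2.GaussianBlur(g.min(2),(0,0),.6)
    X=np.array([np.cos(yaw),np.sin(yaw),0]);Y=np.array([-np.sin(yaw),np.cos(yaw),0]);Z=np.array([0,0,1.])
    o=np.array(pos)+[0,0,-233.8+130]
    f,cx,cy,R,t=S; sc=[]
    def samp(r,h,th):
        u=-np.sin(th)*Y+np.cos(th)*Z; v=np.cos(th)*Y+np.sin(th)*Z
        P=o+h*u+r*(np.cos(PHI)[:,None]*X+np.sin(PHI)[:,None]*v)
        q=P@R.T+t
        return cv2.remap(V,(cx+f*q[:,0]/q[:,2]).astype(np.float32)[None],(cy+f*q[:,1]/q[:,2]).astype(np.float32)[None],cv2.INTER_LINEAR).mean()
    for th in TH: sc.append(samp(23,75,th)-.5*samp(27,66,th)-.5*samp(15,75,th))
    sc=np.array(sc);i=int(sc.argmax());d=0
    if 0<i<len(sc)-1:
        a,b,c=sc[i-1:i+2]; d=.5*(a-c)/(a-2*b+c)
    return TH[i]+.01*d,sc[i]
def fit(T,th,t0):
    T=np.array(T)-t0; A=np.c_[np.cos(W*T),np.sin(W*T),np.ones_like(T)]
    w=np.ones(len(T))
    for _ in range(10):
        c=np.linalg.lstsq(A*w[:,None],th*w,rcond=None)[0]; r=np.abs(A@c-th); w=(1/np.maximum(r,.02))**.5
    return c,r   # theta(t0)=c0, thetadot=c1*W, bias c2
E
python3 - <<'E'
from est import *
L,pos=pickle.load(open("b1.pkl","rb"))
e=[theta(im,pos,np.radians(-2.7)) for _,im in L]
T=[l[0] for l in L];th=np.array([a for a,_ in e])
c,r=fit(T,th,5.95)
print(np.c_[T,th,[b for _,b in e],r].round(3)); print(c,np.hypot(c[0],c[1]))
E
```

```text
[[ 4.65000e+00 -2.20000e-01  5.26430e+01  4.90000e-02]
 [ 4.70000e+00 -1.37000e-01  8.31730e+01  4.10000e-02]
 [ 4.75000e+00 -4.30000e-02  1.05931e+02  2.80000e-02]
 [ 4.80000e+00  4.90000e-02  1.12957e+02  2.20000e-02]
 [ 4.85000e+00  1.39000e-01  1.15753e+02  1.50000e-02]
 [ 4.90000e+00  2.27000e-01  1.16090e+02  5.00000e-03]
 [ 4.95000e+00  3.01000e-01  1.15965e+02  2.00000e-03]
 [ 5.00000e+00  3.60000e-01  1.14627e+02  7.00000e-03]
 [ 5.05000e+00  4.05000e-01  1.10914e+02  1.40000e-02]
 [ 5.10000e+00  4.21000e-01  1.10529e+02  1.10000e-02]
 [ 5.15000e+00  4.20000e-01  1.10925e+02  1.10000e-02]
 [ 5.20000e+00  4.01000e-01  1.10593e+02  1.30000e-02]
 [ 5.25000e+00  3.58000e-01  1.13875e+02  8.00000e-03]
 [ 5.30000e+00  2.97000e-01  1.14991e+02  3.00000e-03]
 [ 5.35000e+00  2.24000e-01  1.14806e+02  2.00000e-03]
 [ 5.40000e+00  1.35000e-01  1.12817e+02  1.20000e-02]
 [ 5.45000e+00  4.40000e-02  1.12524e+02  1.90000e-02]
 [ 5.50000e+00 -4.40000e-02  1.05431e+02  2.20000e-02]
 [ 5.55000e+00 -1.35000e-01  8.32400e+01  3.20000e-02]
 [ 5.60000e+00 -2.10000e-01  5.33800e+01  3.30000e-02]
 [ 5.65000e+00 -2.77000e-01  1.81530e+01  3.90000e-02]
 [ 5.70000e+00 -4.50000e-02  1.60830e+01  2.41000e-01]
 [ 5.75000e+00  7.39000e-01  1.61940e+01  1.05400e+00]
 [ 5.80000e+00  7.36000e-01  1.70860e+01  1.06100e+00]
 [ 5.85000e+00  7.37000e-01  1.70420e+01  1.05200e+00]
 [ 5.90000e+00 -5.90000e-02  1.57710e+01  2.26000e-01]]
[-0.28278494  0.23535771  0.04357424] 0.36791381160803965
```

```bash
cat > plan.py <<'E'
from est import *
def sim(v,th0,w0,lag=.07,dt=.005,tail=0):
    """v mm per 0.1 s row -> theta(t); position piecewise linear, smoothed by a first-order lag"""
    n=int(round(.1/dt)); vc=np.r_[np.repeat(np.array(v)/100.,n),np.zeros(int(tail/dt))] # m/s
    th,w,va=th0,w0,0.; out=[]
    for x in vc:
        a=(x-va)/lag; va+=a*dt; w+=(-W*W*th-2.2*a)*dt; th+=w*dt; out.append(th)
    return np.array(out),th,w
def plan(D,th0,w0,N=17,tail=.4,lag=.07):
    f=lambda v:np.array([*(lambda s:(s[1],s[2]/W))(sim(v,th0,w0,lag,tail=tail)),np.sum(v)/1000])
    b=f(np.zeros(N)); M=np.array([f(e)-b for e in np.eye(N)]).T
    r=np.array([0,0,D/1000])-b
    Df=np.diff(np.eye(N+2),axis=0)[:,1:-1]; H=Df.T@Df
    K=np.block([[H,M.T],[M,np.zeros((3,3))]]); s=np.linalg.solve(K,np.r_[np.zeros(N),r])[:N]
    o=sim(s,th0,w0,lag,tail=tail)
    return s,o
E
python3 - <<'E'
from plan import *
L,pos=pickle.load(open("b1.pkl","rb"))
e=np.array([theta(im,pos,np.radians(-2.7)) for _,im in L]);T=np.array([l[0] for l in L])
k=e[:,1]>75
c,r=fit(T[k],e[k,0],5.95);print(c,r.max(),np.hypot(c[0],c[1]))
th0,w0=c[0],c[1]*W
for h in range(0,13,2):
    t=h*.1; a,b=th0*np.cos(W*t)+w0/W*np.sin(W*t), w0*np.cos(W*t)-W*th0*np.sin(W*t)
    for N in(17,20):
        s,o=plan(240,a,b,N); print(h,N,"vmax",s.max().round(1),s.min().round(1),"th",o[0].min().round(2),o[0].max().round(2),"dv",np.abs(np.diff(np.r_[0,s,0])).max().round(1))
E
```

```text
[-0.3114487   0.25579388  0.02176554] 0.0036230874517604317 0.4030270509302575
0 17 vmax 44.8 -10.6 th -0.31 0.23 dv 12.4
0 20 vmax 34.5 -8.8 th -0.31 0.28 dv 9.4
2 17 vmax 36.6 -8.1 th -0.16 0.29 dv 16.7
2 20 vmax 28.3 -7.0 th -0.24 0.34 dv 9.5
4 17 vmax 37.6 -8.0 th -0.31 0.38 dv 16.6
4 20 vmax 40.2 -11.9 th -0.32 0.39 dv 10.7
6 17 vmax 44.9 -11.2 th -0.36 0.38 dv 12.0
6 20 vmax 44.8 -13.1 th -0.35 0.38 dv 11.6
8 17 vmax 44.6 -13.7 th -0.35 0.16 dv 11.9
8 20 vmax 44.0 -8.7 th -0.37 0.2 dv 10.7
10 17 vmax 44.1 -9.0 th -0.39 0.21 dv 11.6
10 20 vmax 44.0 -12.1 th -0.39 0.23 dv 11.5
12 17 vmax 44.2 -13.5 th -0.4 0.25 dv 11.9
12 20 vmax 41.8 -12.6 th -0.4 0.25 dv 11.3
```

```bash
python3 - <<'E'
from plan import *
th0,w0=-0.3114,.2558*W
t=.2; a,b=th0*np.cos(W*t)+w0/W*np.sin(W*t), w0*np.cos(W*t)-W*th0*np.sin(W*t)
s,o=plan(240,a,b,20)
q=np.round(s/50,2); print((-q).tolist(),q.sum()*50); 
for lag in(.04,.07,.1): o=sim(q*50,a,b,lag,tail=.4); print(lag,o[1],o[2]/W)
E
```

```text
[-0.19, -0.33, -0.41, -0.41, -0.33, -0.21, -0.07, 0.05, 0.13, 0.14, 0.08, -0.04, -0.2, -0.36, -0.49, -0.57, -0.57, -0.49, -0.35, -0.18] 239.99999999999994
0.04 0.0002070758680268309 -0.05637998175809409
0.07 0.0006584900036402829 -0.0011919295994421554
0.1 -0.01141501852698624 0.04757413478025495
```

Emit:
servo_tool(dr=[[0,0,0],[0,0,0],[0,0,0],[0,0,0],[0,0,0],[0,0,0],[0,0,0],[0,0,0],[0,0,0],[0,0,0],[0,0,0],[0,0,0],[0,0,0],[0,0,0],[0,0,0],[0,0,0],[0,0,0],[0,0,0],[0,0,0],[0,0,0]], linear=[[0,0,0],[0,0,0],[0,-0.19,0],[0,-0.33,0],[0,-0.41,0],[0,-0.41,0],[0,-0.33,0],[0,-0.21,0],[0,-0.07,0],[0,0.05,0],[0,0.13,0],[0,0.14,0],[0,0.08,0],[0,-0.04,0],[0,-0.2,0],[0,-0.36,0],[0,-0.49,0],[0,-0.57,0],[0,-0.57,0],[0,-0.49,0]], hand=[1,1,1,1,1,1,1,1,1,1,1,1,1,1,1,1,1,1,1,1])

```text
time_s: 7.95
position: [497.0, -31.0, 333.4]
ee_rot: [-0.001, 1.0, -0.023, -0.0]
ft_force: [0.4, -0.3, -8.5]
gripper_width: 23.3
grasp_force: 59.8
```

Emit:
servo_tool(dr=[[0,0,0],[0,0,0],[0,0,0],[0,0,0]], linear=[[0,-0.35,0],[0,-0.18,0],[0,0,0],[0,0,0]], hand=[1,1,1,1])

```text
time_s: 8.35
position: [498.6, -7.3, 333.3]
ee_rot: [0.001, 1.0, -0.024, -0.0]
ft_force: [0.4, -1.0, -8.9]
gripper_width: 23.4
grasp_force: 59.9
```

```bash
cat > burst.py <<'E'
import sys
from workcell import env
from plan import *
yaw=np.radians(float(sys.argv[1])); n=int(sys.argv[2]); L=[]
for i in range(n):
    s=env.state(); f=env.grab_frame("side"); L.append((s["time_s"],f["image"],s["position"]))
s=env.state();print(s["time_s"],s["position"],s["ee_rot"],s["gripper_width"],s["ft_force"])
pickle.dump(L,open(f"burst{s['time_s']:.2f}.pkl","wb"))
e=np.array([theta(im,s["position"],yaw) for _,im,_ in L]);T=np.array([l[0] for l in L])
print(np.c_[T,e,[l[2][:2] for l in L]].round(3))
k=e[:,1]>75
if k.sum()>4:
    c,r=fit(T[k],e[k,0],s["time_s"]);print("c",c.tolist(),r.max(),np.hypot(c[0],c[1]))
E
python3 burst.py -2.7 16
```

```text
9.15 [498.64538259  -6.95752331 333.31074509] [ 6.38942908e-05  9.99715387e-01 -2.38566819e-02  8.08354836e-06] 22.831506680895682 [ 0.81540326 -0.23122209 -7.55813176]
[[ 8.35000e+00  1.46000e-01  1.07973e+02  4.98559e+02 -7.34500e+00]
 [ 8.40000e+00  1.27000e-01  1.07092e+02  4.98599e+02 -7.62500e+00]
 [ 8.45000e+00  1.00000e-01  1.06222e+02  4.98624e+02 -7.74800e+00]
 [ 8.50000e+00  6.80000e-02  1.07240e+02  4.98629e+02 -7.75100e+00]
 [ 8.55000e+00  3.40000e-02  1.07202e+02  4.98653e+02 -7.71900e+00]
 [ 8.60000e+00 -4.00000e-03  1.06497e+02  4.98652e+02 -7.64100e+00]
 [ 8.65000e+00 -3.70000e-02  1.04678e+02  4.98648e+02 -7.55900e+00]
 [ 8.70000e+00 -7.10000e-02  1.04575e+02  4.98660e+02 -7.45400e+00]
 [ 8.75000e+00 -1.00000e-01  1.00403e+02  4.98684e+02 -7.34700e+00]
 [ 8.80000e+00 -1.17000e-01  9.92960e+01  4.98666e+02 -7.26400e+00]
 [ 8.85000e+00 -1.34000e-01  9.65520e+01  4.98649e+02 -7.16800e+00]
 [ 8.90000e+00 -1.41000e-01  9.69160e+01  4.98655e+02 -7.10300e+00]
 [ 8.95000e+00 -1.38000e-01  9.78380e+01  4.98658e+02 -7.07700e+00]
 [ 9.00000e+00 -1.23000e-01  9.94460e+01  4.98655e+02 -6.99200e+00]
 [ 9.05000e+00 -1.07000e-01  1.00955e+02  4.98646e+02 -6.98400e+00]
 [ 9.10000e+00 -8.30000e-02  1.03288e+02  4.98665e+02 -6.93400e+00]]
c [-0.06901710528075103, 0.13865715629412106, 0.01617193311019094] 0.0029574096317410703 0.15488436916908882
```

```bash
cat > s2.py <<'E'
from plan import *
v=np.array([0,0,.19,.33,.41,.41,.33,.21,.07,-.05,-.13,-.14,-.08,.04,.2,.36,.49,.57,.57,.49,.35,.18])*50
th0,w0=-0.3114,.2558*W
for lag in(.01,.03,.06,.1,.15):
    o=sim(v,th0,w0,lag,tail=1.0);print(lag,round(o[1],3),round(o[2]/W,3))
print("target -.069 .139")
def dsim(d):   # pure delay d
    n=200; vv=np.r_[np.zeros(int(d*n)),np.repeat(v,20)/100][:]; 
    th,w,va=th0,w0,0
    for k in range(int(3.2*n)):
        x=vv[k] if k<len(vv) else 0
        w+=-W*W*th*.005-2.2*(x-va); va=x; th+=w*.005
    return th,w/W
for d in(0,.05,.1,.15):print("delay",d,dsim(d))
E
python3 s2.py
```

```text
0.01 -0.022 0.108
0.03 -0.02 0.069
0.06 -0.006 0.015
0.1 0.031 -0.043
0.15 0.089 -0.088
target -.069 .139
delay 0 (np.float64(-0.021149805423684737), np.float64(0.11764655565543))
delay 0.05 (np.float64(-0.02075936565712739), np.float64(0.019831717571658896))
delay 0.1 (np.float64(0.002098502570516767), np.float64(-0.07501571267531604))
delay 0.15 (np.float64(0.04620062759874712), np.float64(-0.1618202535229049))
```

```bash
python3 - <<'E'
from plan import *
th0,w0=-0.069,.1387*W
best=None
for h in range(0,14):
    t=h*.1; a,b=th0*np.cos(W*t)+w0/W*np.sin(W*t), w0*np.cos(W*t)-W*th0*np.sin(W*t)
    for N in(20,24):
        s,o=plan(235,a,b,N,lag=.01); m=s.max()
        print(h,N,s.max().round(1),s.min().round(1),np.abs(o[0]).max().round(2))
        if N==20 and (best is None or m<best[0]): best=(m,h,s,a,b)
m,h,s,a,b=best
# tool frame rows: world direction (7.9,235), tool yaw from -2.7 to +6.1 over N rows
N=len(s); d=np.array([506.5-498.65,235.]);d/=np.linalg.norm(d)
rows=[]
for k in range(N):
    y=np.radians(-2.7+8.8*k/N); rows.append([round(s[k]/50*(d@[np.cos(y),np.sin(y)]),3),round(s[k]/50*(d@[np.sin(y),-np.cos(y)]),2),0])
print(h,rows)
q=-np.array(rows)[:,1]*50;print(q.sum(),sim(q,a,b,.01,tail=.4)[1:])
E
```

```text
0 20 19.7 4.6 0.09
0 24 15.5 1.5 0.11
1 20 16.1 5.1 0.1
1 24 17.6 0.5 0.12
2 20 18.8 4.7 0.13
2 24 20.0 -0.2 0.13
3 20 22.0 3.9 0.14
3 24 22.6 -0.4 0.14
4 20 24.8 2.8 0.15
4 24 24.9 -0.4 0.15
5 20 26.5 1.6 0.16
5 24 26.4 0.1 0.16
6 20 27.2 0.7 0.16
6 24 26.7 0.9 0.16
7 20 27.4 0.2 0.16
7 24 26.1 -0.1 0.16
8 20 27.4 0.2 0.16
8 24 24.5 -0.5 0.15
9 20 27.2 0.3 0.16
9 24 22.1 -0.4 0.15
10 20 26.8 1.0 0.16
10 24 19.5 -0.0 0.15
11 20 26.0 2.0 0.16
11 24 17.1 0.7 0.15
12 20 24.2 3.1 0.14
12 24 15.1 1.8 0.14
13 20 21.5 4.1 0.1
13 24 14.6 2.1 0.11
1 [[np.float64(-0.001), np.float64(-0.1), 0], [np.float64(-0.001), np.float64(-0.19), 0], [np.float64(0.0), np.float64(-0.26), 0], [np.float64(0.003), np.float64(-0.31), 0], [np.float64(0.005), np.float64(-0.32), 0], [np.float64(0.008), np.float64(-0.31), 0], [np.float64(0.009), np.float64(-0.28), 0], [np.float64(0.01), np.float64(-0.24), 0], [np.float64(0.01), np.float64(-0.21), 0], [np.float64(0.01), np.float64(-0.18), 0], [np.float64(0.011), np.float64(-0.18), 0], [np.float64(0.014), np.float64(-0.19), 0], [np.float64(0.017), np.float64(-0.22), 0], [np.float64(0.022), np.float64(-0.26), 0], [np.float64(0.027), np.float64(-0.29), 0], [np.float64(0.031), np.float64(-0.3), 0], [np.float64(0.032), np.float64(-0.29), 0], [np.float64(0.03), np.float64(-0.26), 0], [np.float64(0.024), np.float64(-0.19), 0], [np.float64(0.014), np.float64(-0.1), 0]]
234.0 (np.float64(-0.0009866755305916702), np.float64(0.006355920694407514))
```

Emit:
servo_tool(dr=[[0,0,0],[0,0,-0.00122],[0,0,-0.00122],[0,0,-0.00122],[0,0,-0.00122],[0,0,-0.00122],[0,0,-0.00122],[0,0,-0.00122],[0,0,-0.00122],[0,0,-0.00122],[0,0,-0.00122],[0,0,-0.00122],[0,0,-0.00122],[0,0,-0.00122],[0,0,-0.00122],[0,0,-0.00122],[0,0,-0.00122],[0,0,-0.00122],[0,0,-0.00122],[0,0,-0.00122]], linear=[[0,0,0],[-0.001,-0.1,0],[-0.001,-0.19,0],[0,-0.26,0],[0.003,-0.31,0],[0.005,-0.32,0],[0.008,-0.31,0],[0.009,-0.28,0],[0.01,-0.24,0],[0.01,-0.21,0],[0.01,-0.18,0],[0.011,-0.18,0],[0.014,-0.19,0],[0.017,-0.22,0],[0.022,-0.26,0],[0.027,-0.29,0],[0.031,-0.3,0],[0.032,-0.29,0],[0.03,-0.26,0],[0.024,-0.19,0]], hand=[1,1,1,1,1,1,1,1,1,1,1,1,1,1,1,1,1,1,1,1])

```text
time_s: 11.15
position: [506.5, 224.0, 333.1]
ee_rot: [-0.0, 0.999, 0.05, -0.0]
ft_force: [0.4, -0.5, -8.6]
gripper_width: 23.1
grasp_force: 59.9
```

Emit:
servo_tool(dr=[[0,0,-0.00122],[0,0,0],[0,0,0],[0,0,0]], linear=[[0.014,-0.1,0],[0,0,0],[0,0,0],[0,0,0]], hand=[1,1,1,1])

```text
time_s: 11.55
position: [506.7, 226.9, 333.3]
ee_rot: [0.0, 0.999, 0.052, -0.0]
ft_force: [0.6, -0.9, -8.8]
gripper_width: 23.2
grasp_force: 59.9
```

```bash
python3 burst.py 6.1 20
```

```text
12.55 [506.69499587 227.53543084 333.26184459] [ 5.06640232e-05  9.98606773e-01  5.27684561e-02 -3.51067203e-06] 23.023166485712615 [-0.41774929  0.33061161 -8.53172518]
[[1.15500e+01 3.40000e-02 9.58490e+01 5.06694e+02 2.26926e+02]
 [1.16000e+01 3.40000e-02 9.67220e+01 5.06723e+02 2.26941e+02]
 [1.16500e+01 3.30000e-02 9.61700e+01 5.06735e+02 2.26985e+02]
 [1.17000e+01 3.20000e-02 9.47990e+01 5.06736e+02 2.27066e+02]
 [1.17500e+01 3.10000e-02 9.57500e+01 5.06719e+02 2.27104e+02]
 [1.18000e+01 3.00000e-02 9.57780e+01 5.06720e+02 2.27186e+02]
 [1.18500e+01 2.70000e-02 9.54070e+01 5.06731e+02 2.27287e+02]
 [1.19000e+01 2.40000e-02 9.37180e+01 5.06738e+02 2.27326e+02]
 [1.19500e+01 1.80000e-02 9.53580e+01 5.06723e+02 2.27397e+02]
 [1.20000e+01 1.20000e-02 9.64880e+01 5.06717e+02 2.27441e+02]
 [1.20500e+01 9.00000e-03 9.87330e+01 5.06714e+02 2.27470e+02]
 [1.21000e+01 6.00000e-03 9.75060e+01 5.06716e+02 2.27469e+02]
 [1.21500e+01 4.00000e-03 9.71030e+01 5.06681e+02 2.27509e+02]
 [1.22000e+01 3.00000e-03 9.59320e+01 5.06693e+02 2.27533e+02]
 [1.22500e+01 2.00000e-03 9.61180e+01 5.06713e+02 2.27503e+02]
 [1.23000e+01 1.00000e-03 9.70710e+01 5.06709e+02 2.27534e+02]
 [1.23500e+01 2.00000e-03 9.61440e+01 5.06697e+02 2.27550e+02]
 [1.24000e+01 3.00000e-03 9.56920e+01 5.06694e+02 2.27541e+02]
 [1.24500e+01 4.00000e-03 9.67900e+01 5.06717e+02 2.27533e+02]
 [1.25000e+01 5.00000e-03 9.75640e+01 5.06694e+02 2.27539e+02]]
c [-0.006731174891102933, 0.015528359902535302, 0.017207973236789388] 0.0025279753982440367 0.016924499303591842
```

Only about 0.02 rad of swing is left. Holding still to complete the two seconds, then checking the alignment over the block.

Emit:
servo_tool(dr=[[0,0,0],[0,0,0],[0,0,0],[0,0,0],[0,0,0],[0,0,0],[0,0,0],[0,0,0],[0,0,0],[0,0,0],[0,0,0],[0,0,0],[0,0,0],[0,0,0],[0,0,0],[0,0,0],[0,0,0],[0,0,0]], linear=[[0,0,0],[0,0,0],[0,0,0],[0,0,0],[0,0,0],[0,0,0],[0,0,0],[0,0,0],[0,0,0],[0,0,0],[0,0,0],[0,0,0],[0,0,0],[0,0,0],[0,0,0],[0,0,0],[0,0,0],[0,0,0]], hand=[1,1,1,1,1,1,1,1,1,1,1,1,1,1,1,1,1,1])

```text
time_s: 14.35
position: [506.7, 227.5, 333.3]
ee_rot: [0.0, 0.999, 0.053, 0.0]
ft_force: [-0.2, 0.1, -8.6]
gripper_width: 23.4
grasp_force: 59.9
```

Emit:
servo_tool(dr=[[0,0,0],[0,0,0],[0,0,0],[0,0,0],[0,0,0],[0,0,0],[0,0,0],[0,0,0],[0,0,0],[0,0,0],[0,0,0],[0,0,0]], linear=[[0,0,0.05],[0,0,0.1],[0,0,0.12],[0,0,0.12],[0,0,0.12],[0,0,0.12],[0,0,0.12],[0,0,0.1],[0,0,0.08],[0,0,0.05],[0,0,0],[0,0,0]], hand=[1,1,1,1,1,1,1,1,1,1,1,1])

```text
time_s: 15.55
position: [506.8, 227.6, 284.5]
ee_rot: [-0.0, 0.999, 0.053, 0.0]
ft_force: [0.8, 0.5, -8.7]
gripper_width: 23.2
grasp_force: 59.9
```

```bash
python3 burst.py 6.1 3; python3 - <<'E'
from workcell import env
from h import *
import cv2
s=env.state();f=env.grab_frame("side");im=f["image"].copy()
y=np.radians(6.1);X=np.array([np.cos(y),np.sin(y),0]);Y=np.array([-np.sin(y),np.cos(y),0])
o=np.array(s["position"])-[0,0,233.8]
b=np.array([506.5,228,40])
big=cv2.resize(im[130:310,185:345],None,fx=3.3,fy=3.3,interpolation=cv2.INTER_CUBIC)
def poly(c,hx,hy,col):
    p=np.array([(proj(c+a*hx*X+d*hy*Y,S)-[185,130])*3.3 for a,d in((-1,-1),(-1,1),(1,1),(1,-1))]).astype(np.int32)
    cv2.polylines(big,[p],True,col,1)
poly(o,71,80,(0,0,255)); poly(b,120,120,(0,255,0))
cv2.imwrite("pics/p.png",big)
E
```

```text
15.7 [506.854755   227.574406   284.62205517] [-9.59650307e-05  9.98608576e-01  5.27331087e-02  3.49677891e-04] 23.16304806811557 [ 0.21008022 -0.27529265 -9.4829497 ]
[[1.55500e+01 2.10000e-02 8.54300e+01 5.06833e+02 2.27572e+02]
 [1.56000e+01 2.00000e-02 8.54800e+01 5.06885e+02 2.27588e+02]
 [1.56500e+01 2.00000e-02 8.61870e+01 5.06884e+02 2.27569e+02]]
```

View pics/p.png

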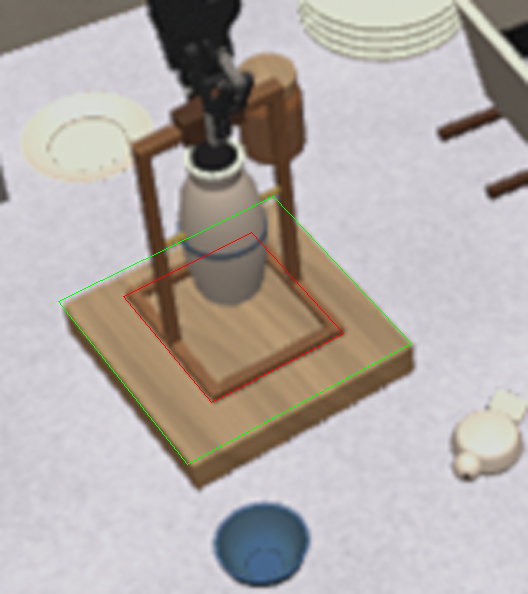

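Overlay: the stand (red) sits centred and square on the block outline (green), and the vase hangs upright. Lowering the last ~11 mm gently.

Emit:
servo_tool(dr=[[0,0,0],[0,0,0],[0,0,0],[0,0,0],[0,0,0],[0,0,0],[0,0,0],[0,0,0],[0,0,0],[0,0,0]], linear=[[0,0,0.03],[0,0,0.04],[0,0,0.04],[0,0,0.03],[0,0,0.02],[0,0,0.01],[0,0,0.01],[0,0,0.01],[0,0,0],[0,0,0]], hand=[1,1,1,1,1,1,1,1,1,1])

```text
time_s: 16.75
position: [506.7, 227.5, 274.8]
ee_rot: [0.0, 0.999, 0.053, 0.0]
ft_force: [0.4, -0.6, -8.8]
gripper_width: 22.8
grasp_force: 59.9
```

Emit:
servo_tool(dr=[[0,0,0],[0,0,0],[0,0,0],[0,0,0]], linear=[[0,0,0.01],[0,0,0.01],[0,0,0],[0,0,0]], hand=[1,1,1,1])

```text
time_s: 17.15
position: [506.7, 227.5, 273.8]
ee_rot: [0.0, 0.999, 0.053, 0.0]
ft_force: [-0.2, -0.5, -8.2]
gripper_width: 22.9
grasp_force: 60.0
```

Emit:
servo_tool(dr=[[0,0,0],[0,0,0],[0,0,0],[0,0,0]], linear=[[0,0,0.01],[0,0,0.01],[0,0,0],[0,0,0]], hand=[1,1,1,1])

```text
time_s: 17.55
position: [506.8, 227.4, 273.7]
ee_rot: [0.0, 0.999, 0.053, 0.001]
ft_force: [-1.2, -1.8, 0.2]
gripper_width: 23.1
grasp_force: 61.0
```

Its weight is now on the block. Releasing, then retreating straight up.

Emit:
servo_tool(dr=[[0,0,0],[0,0,0],[0,0,0],[0,0,0],[0,0,0],[0,0,0],[0,0,0],[0,0,0],[0,0,0],[0,0,0],[0,0,0],[0,0,0],[0,0,0],[0,0,0],[0,0,0],[0,0,0],[0,0,0],[0,0,0],[0,0,0],[0,0,0]], linear=[[0,0,0],[0,0,0],[0,0,0],[0,0,0],[0,0,0],[0,0,0],[0,0,0],[0,0,-0.1],[0,0,-0.2],[0,0,-0.3],[0,0,-0.4],[0,0,-0.4],[0,0,-0.4],[0,0,-0.4],[0,0,-0.2],[0,0,0],[0,0,0],[0,0,0],[0,0,0],[0,0,0]], hand=[-0.4,-1,-1,-1,-1,-1,-1,-1,-1,-1,-1,-1,-1,-1,-1,-1,-1,-1,-1,-1])

```text
time_s: 19.55
position: [506.6, 227.5, 392.1]
ee_rot: [0.0, 0.999, 0.053, -0.001]
ft_force: [-0.5, -0.3, 0.4]
gripper_width: 85.7
grasp_force: 0.0
```

```bash
python3 - <<'E'
from workcell import env
from plan import *
L=[]
for i in range(26):
    s=env.state(); f=env.grab_frame("side"); L.append((s["time_s"],f["image"]))
print(s["time_s"],s["position"],s["gripper_width"],s["ft_force"])
e=np.array([theta(im,[506.8,227.5,273.8],np.radians(6.1)) for _,im in L]);print(e.round(3)[::2].tolist())
im=L[-1][1];big=cv2.resize(im[100:310,185:345],None,fx=2.8,fy=2.8,interpolation=cv2.INTER_CUBIC)
y=np.radians(6.1);X=np.array([np.cos(y),np.sin(y),0]);Y=np.array([-np.sin(y),np.cos(y),0])
p=np.array([(proj(np.array([506.5,228,40])+a*71*X+d*80*Y,S)-[185,100])*2.8 for a,d in((-1,-1),(-1,1),(1,1),(1,-1))]).astype(np.int32)
cv2.polylines(big,[p],True,(0,0,255),1);cv2.imwrite("pics/e.png",big)
E
```

```text
20.8 [506.70823512 227.53570266 392.78401666] 85.82566047065279 [ 0.09661425  0.7416668  -1.38117449]
[[0.022, 86.228], [0.028, 86.723], [0.03, 85.636], [0.03, 85.361], [0.027, 86.446], [0.021, 85.65], [0.014, 84.251], [0.012, 83.04], [0.008, 83.736], [0.006, 85.805], [0.007, 84.045], [0.012, 82.972], [0.013, 83.254]]
```

View pics/e.png

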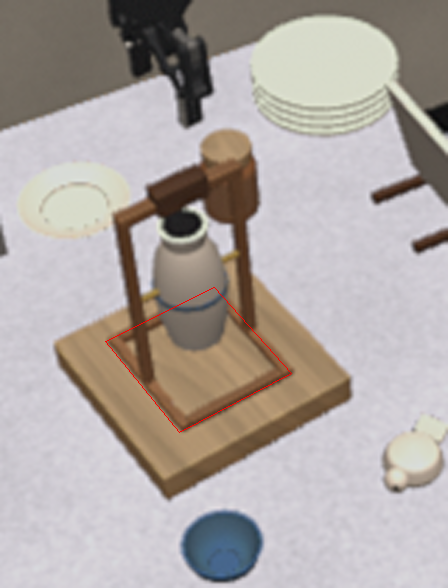

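The stand is upright, centred and square on the block, the gripper is clear, and the vase is swinging by only ±0.012 rad. Handing in.

```bash
python3 -c "
from workcell import env
print(env.close_job())"
```

```text
the job is handed in; nothing more can be done
None
```

I handed the job in at about 21 s: the stand is released upright, centred and square on the block, and the vase hangs still (about ±0.012 rad). The hand-in returned no verdict.

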